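# Free a jammed test block from its holder

## Task

The steel test block is jammed under the lips of the grey metal holder. Knock it along the guide with the white plastic knocking block held in the gripper, until it is wholly out from between the cheeks and rests on the open landing without going over the end; keep the fingers off the test block until it is out. Then stand the knocking block upright on the bench, clear of the holder and the tray, and lift the test block off the landing and set it down flat, the same way up, in the steel tray without dropping it, leaving the beaker, bottle and ring where they are.

Things in the scene. Friction and masses are not known exactly. Their poses are not given: they have to be found in the camera images.
- holder: Dark grey anodised aluminium specimen holder, fixed to the bench. Origin at bench level on the guide's centre line; +y runs along the guide to the open landing, z up. Base plate 90 mm (x) by 220 mm (y = -100 to +120), top 10 mm above the bench. Two cheeks from y = -100 to +5 form a guide 38 mm wide, open at both ends. A lighter spring housing sits outside the +x cheek.
- holder_slot (a point): Middle of the slot between the lips, at their upper face: holder (0, -47.5, 43) mm. The lips, 5 mm thick (38 to 43 mm above the bench), overhang the guide along the whole cheeks and leave a slot 30 mm wide, so the test block cannot be lifted there. Under the +x lip a spring shoe (y = -75 to -10) sticks at most 4 mm into the guide, and pinches the test block.
- holder_landing (a point): Middle of the landing, on its upper face: holder (0, 62.5, 10) mm. The landing is the open, flat part of the base from y = +5 (end of the cheeks) to y = +120; it has no stop at its end, and a block pushed past the end falls off.
- test_block: Steel test block, 36 mm (x) by 40 mm (y) by 26 mm high, about 0.29 kg. Origin: centre of its underside. Starts in the guide, axes along the holder's, centre at holder y = -45 to -25 mm, underside on the base plate, top 2 mm under the lips. On the shoe it takes about 7 to 12 N along +y to move, beyond it only 1 to 4 N. Once out, grip its 36 mm width, fingers closing along x.
- knocker: White plastic knocking block, 22 mm (x) by 36 mm (y) by 90 mm tall, about 0.11 kg, standing on end on the bench. Origin: centre of its underside. With its y along the holder's y it goes down through the slot behind (-y of) the test block with 4 mm to spare on each side; held 40 mm or more above its foot, the fingers stay above the lips.
- tray: Steel tray, fixed to the bench, open on top: 160 mm (x) by 140 mm (y) by 25 mm high outside, walls and floor 6 mm thick. Origin: centre of its underside. It is on one side of the holder, the knocking block on the other; which is which varies.
- beaker: Bystander: glass beaker, 68 mm across, 85 mm tall, beyond the tray or the knocking block. Origin: centre of its underside.
- bottle: Bystander: amber glass bottle with a black cap, 54 mm across, 110 mm tall, on the other side from the beaker. Origin: centre of its underside.
- test_ring: Bystander: dark steel ring lying flat beyond the holder, 50 mm across, 14 mm high. Origin: centre of its underside.
Things that resemble listed ones, but are neither listed nor needed, are in the scene too. There is more than one size of the knocker; the job needs the smallest. What is shaped like the test_block but black is not meant.

How it is judged:
By the outcome, as a careful person would: the job done as asked, in the order asked, and still so for the second after the job is handed in, with the robot touching nothing.
It also fails if it takes over 72 s, if anything falls off the work surface, if the arm or the gripper's body presses on something with over 40 N, if the wrist force passes 120 N, or if a joint passes its speed limit or range.

## Robot

A 6-joint arm with a two-finger parallel gripper is mounted at the origin on the work surface. World frame = base frame: x ahead of the robot, y to its left, z up, the work surface at z = 0. Lengths are in m, angles in degrees, forces in N, time in s.
With the tool pointing down it reaches from about 0.4 to 0.825 m from the base axis. Payload 7 kg.
Tool frame: the origin (TCP) lies midway between the tips of the shut fingers; the grasp point (between the pads) lies 19 mm behind it (r.hold_point_z is the distance from the TCP to the grasp point, in m); y points along the fingers, z is the direction in which the jaws open and shut, and the axes are right-handed (so a half turn about y gives the same grasp; the last joint's range is limited). The gripper opens to 88 mm and grips with 3 to 60 N. Pads are 19 mm wide; open, the fingers measure 130 mm over their backs; the gripper's body (78 mm by 193 mm) begins 47 mm behind the grasp point.
Start: joints at [79.532, 20.546, 0.682, 0, -70.136, -16.507], TCP at [0.306, 0.602, 0.227] pointing down, gripper open.
Joint ranges: [-176.03, 176.03], [-82.01, 121.73], [-58.28, 71.71], [-173.87, 95.51], [-174.79, -0.11], [-173.66, 173.66]. Speed limits (degrees/s): [136.94, 136.94, 172.46, 180, 180, 180].

## Interface

Orientations are given as [roll, pitch, yaw] about the fixed x, y, z axes, in that order (R = Rz(yaw) Ry(pitch) Rx(roll)).
In Python, from plant import r, imaging gives the robot as it stands.
- The arm moves only by the tool drive_tool, never from a script. Its argument "deltas" is a list of rows, each a list of 6 numbers: the shift along the world's x, y, z in cm, then the turn, a rotation vector about the world's x, y, z in rad. In form: [[tx, ty, tz, rx, ry, rz], ...]. A call has exactly 8 rows; each row is the pose to reach, as a shift and turn from the pose commanded when the call began; what a row does not reach only later rows make up. A row lasts 1/12 s, in which the tool goes at most 41.7 mm and 7.16 degrees, less where a joint would pass 70% of its speed; a pose out of reach is approached as far as the arm can. A call with a gripper value outside its range is refused whole. "claw" is the opening, from 0 (shut) to 1 (fully open), set as the call begins (left out, the last holds). The fingers move at their own pace and stop on an object; "squeeze" is the grip in N (left out, the last holds). Time passes only in rows, so rows that repeat a pose let the fingers close, or fill a call up. It gives the time, the measured TCP pose, the force and the opening at its end, in the units of the state.
- r.get_state(): the state, without advancing time (a new reading comes with each control period).
- imaging.capture(name): name is "scene" or "side" or "wrist"; returns the picture (480x640x3 uint8, red, green, blue); there is no depth.
- imaging.get_calibration(name): a dict with "mtx" (3x3 intrinsics, pixels), "k1" (the pictures are not rectified: a ray, as slopes to the right and down, at radius r is drawn at 1 + k1 r^2 times it, then the intrinsics apply), "R" (3x3) and "t" (3): a world point X has camera coordinates R X + t; the wrist camera has in their place "T_tool_cam" (4x4, takes a point from camera to tool coordinates, whose origin is the TCP and whose axes are the tool frame's). Camera axes: x right, y down, z forward; pixel columns grow to the right and rows downward; lengths in m; the calibration is good to about 2 mm. A picture is of the moment at which its call begins: read the wrist's pose just before it. get_calibration takes no time and is no camera call.
- r.close_job(): hands the job in, once; it reports no verdict.
Trained networks look in the newest picture that a camera, given by its name, has taken for a name from the list of things; names that differ only in an ending like _2 or _b are one class to them, and where a whole thing is asked for, a point or a joint stands for the part that bears it (a point fixed in the world has none). Each returns a list of dicts, best first, with "score" (0 to 1); they miss things now and then, are a little off and sometimes report something else, mostly with a low value. They report only what shows in the picture. A call takes as long as a camera call. They do not tell look-alikes from the thing itself.
- imaging.search_frame(camera, label): "bbox" ([left, top, right, bottom] in pixels, round what is visible of it).
- imaging.outline_of(camera, label): "region" (480x640 bool, what is visible of it) and "bbox" ([left, top, right, bottom] in pixels, round what is visible of it).
- imaging.landmark_of(camera, label): "position" ([column, row] in pixels: a listed point, or the origin of a listed thing).
The state is a dict: "time_s": time; "joints": joint angles; "qd": joint speeds; "joint_torque": joint torques, N m; "tcp_pos": TCP position; "eef_rot": TCP orientation; "contact_force": force on the tool from outside, world axes, zero at the start; "moment": the same for the moment, N m; "gripper_width": finger opening in m.
Only numpy, scipy, OpenCV 4.12 (cv2) and the standard library are available. Lean on these libraries where they do the work, as an engineer would, in place of code of your own. Each camera call takes 0.05 s, during which the arm holds its last target.

## Working session

There is one attempt and no reset: what is moved stays moved. The work goes in short steps, Python scripts to look and compute and a tool call to move; the robot and the scene stay as the last step left them, time stands still between calls to the robot, and variables do not carry over. Pictures are saved under pics/ and viewed, and the job is handed in when it is done.

Besides the shell and the picture viewer there is one more tool, called after "Call:" by a JSON object that holds its "op" and its "data", one argument or row to a line. drive_tool: Moves the arm, as the interface text tells. Its arguments: {"type":"object","properties":{"deltas":{"type":"array"},"claw":{"type":"number"},"squeeze":{"type":"number"}},"required":["deltas"]}

```bash
ls; mkdir -p pics; python3 - <<'E'
from plant import r, imaging
import cv2
for n in ["scene","side","wrist"]:
    im=imaging.capture(n); cv2.imwrite(f"pics/{n}0.png",im[:,:,::-1])
    c=imaging.get_calibration(n); print(n,{k:(v.tolist() if hasattr(v,'tolist') else v) for k,v in c.items()})
print(r.get_state())
E
```

```text
pics
scene {'mtx': [[519.7554180017112, 0.0, 323.21942498911267], [0.0, 519.7554180017112, 241.51211294055798], [0.0, 0.0, 1.0]], 'k1': 0.0008572173287137746, 'R': [[-0.644806174596471, 0.7642521680910068, -0.011984188352186103], [0.5543209019810852, 0.45677514787504814, -0.6957620296556891], [-0.5262635602330277, -0.4552747388686564, -0.7181723869092542]], 't': [0.37486933514813703, -0.2833012995108582, 1.4631303690199018]}
side {'mtx': [[443.19123933674564, 0.0, 317.1820702724715], [0.0, 443.19123933674564, 239.00473323387885], [0.0, 0.0, 1.0]], 'k1': 0.010763450030376117, 'R': [[-0.7488619773104438, -0.6627074898294935, -0.004951955430378016], [-0.4578194616367381, 0.5227114260015864, -0.7191481806095569], [0.47917332927171563, -0.536275626941296, -0.6948390982546824]], 't': [0.4557549752015331, 0.33517943237319636, 0.5718117276369593]}
wrist {'mtx': [[348.44341190117717, 0.0, 317.7433763162032], [0.0, 348.44341190117717, 243.61406447073313], [0.0, 0.0, 1.0]], 'k1': -0.042262878969189184, 'T_tool_cam': [[-0.0007551050920069025, 0.9580569858989255, 0.28657676386365744, -0.077293829
[... 178 characters left out ...]
31879236], [0.0, 0.0, 0.0, 1.0]]}
{'time_s': 0.15, 'joints': array([ 7.95337902e+01,  2.05830997e+01,  6.46133741e-01, -1.22798962e-02,
       -7.01368991e+01, -1.65081076e+01]), 'qd': array([-0.09534716, -0.04199229,  0.11609863,  0.1526073 , -0.01129783,
        0.05560731]), 'joint_torque': array([-9.82039819e-04, -5.83273423e+01,  2.93291938e+01,  7.00124323e+00,
        8.82096123e-03, -1.01548851e-04]), 'tcp_pos': array([0.30603171, 0.60122682, 0.22583533]), 'eef_rot': array([-8.99258990e+01,  9.92085926e-03,  1.53021509e+02]), 'contact_force': array([-0.38707664, -0.32018941,  0.70819394]), 'moment': array([ 0.04995133,  0.02892966, -0.00202626]), 'gripper_width': 0.08799612458304447}
```

View pics/scene0.png

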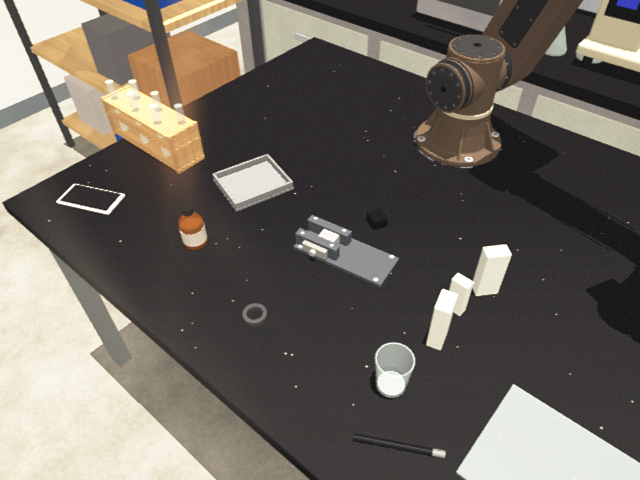

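View pics/side0.png

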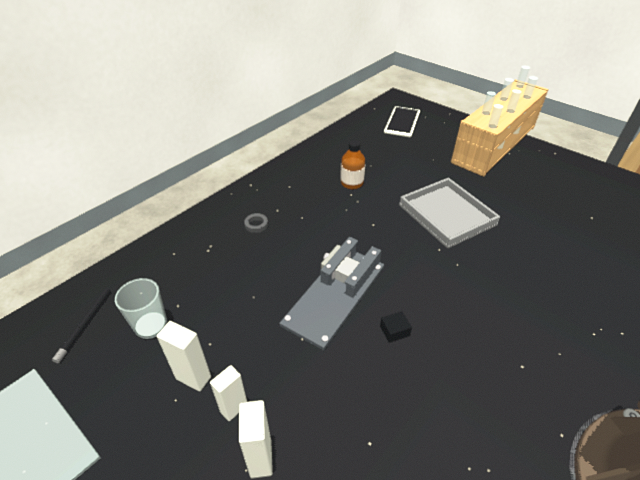

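View pics/wrist0.png

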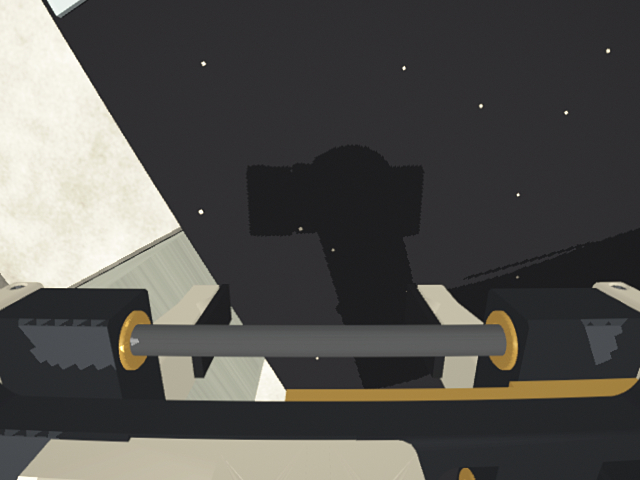

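```bash
cat > h.py <<'E'
import numpy as np, cv2
from plant import r, imaging
def ray(n,uv,st=None):
    c=imaging.get_calibration(n); K=np.array(c['mtx']); x=(np.array(uv,float)-K[:2,2])/K[0,0]
    y=x.copy()
    for _ in range(20): y=x/(1+c['k1']*(y@y))
    d=np.array([y[0],y[1],1.])
    if n=='wrist':
        from scipy.spatial.transform import Rotation as Ro
        T=np.array(c['T_tool_cam']); Rt=Ro.from_euler('xyz',st['eef_rot'],degrees=True).as_matrix()
        return Rt@T[:3,3]+st['tcp_pos'], Rt@T[:3,:3]@d
    R=np.array(c['R']);t=np.array(c['t'])
    return -R.T@t, R.T@d
def onz(n,uv,z,st=None):
    o,d=ray(n,uv,st); return o+d*(z-o[2])/d[2]
def proj(n,X,st=None):
    c=imaging.get_calibration(n);K=np.array(c['mtx']); X=np.array(X,float)
    if n=='wrist':
        from scipy.spatial.transform import Rotation as Ro
        T=np.array(c['T_tool_cam']); Rt=Ro.from_euler('xyz',st['eef_rot'],degrees=True).as_matrix()
        p=T[:3,:3].T@(Rt.T@(X-st['tcp_pos'])-T[:3,3])
    else: p=np.array(c['R'])@X+np.array(c['t'])
    y=p[:2]/p[2]; y=y*(1+c['k1']*(y@y)); return y*K[0,0]+K[:2,2]
def tri(p,q,a='scene',b='side'):
    o1,d1=ray(a,p);o2,d2=ray(b,q)
    A=np.stack([d1,-d2],1); s=np.linalg.lstsq(A,o2-o1,rcond=None)[0]
    P=o1+d1*s[0];Q=o2+d2*s[1]; return (P+Q)/2,np.linalg.norm(P-Q)
E
python3 - <<'E'
import cv2
a=cv2.imread('pics/scene0.png');b=cv2.imread('pics/side0.png')
def c(im,x,y,w,h,n,s): cv2.imwrite(n,cv2.resize(im[y:y+h,x:x+w],None,fx=s,fy=s,interpolation=cv2.INTER_CUBIC))
c(a,285,205,130,90,'pics/sc_h.png',6)
c(b,270,230,130,120,'pics/si_h.png',5)
c(a,420,235,100,120,'pics/sc_k.png',5)
c(b,150,315,140,165,'pics/si_k.png',3.5)
E
```

```text
(no output)
```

View pics/sc_h.png

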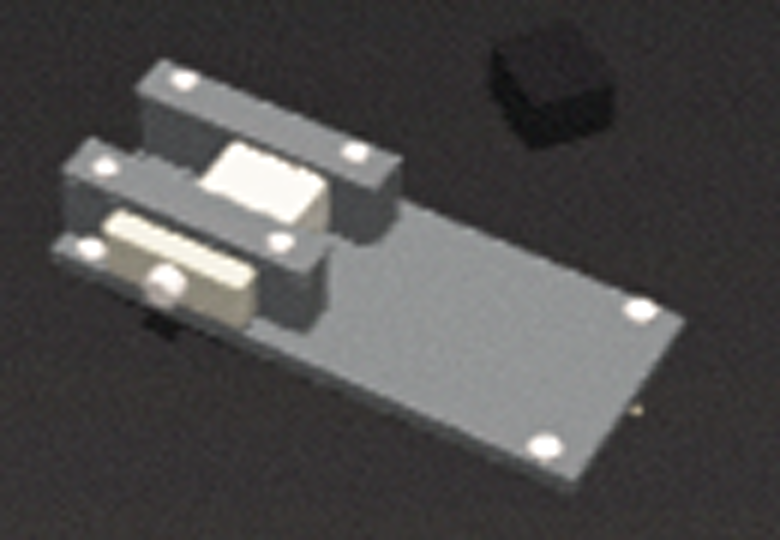

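View pics/si_h.png

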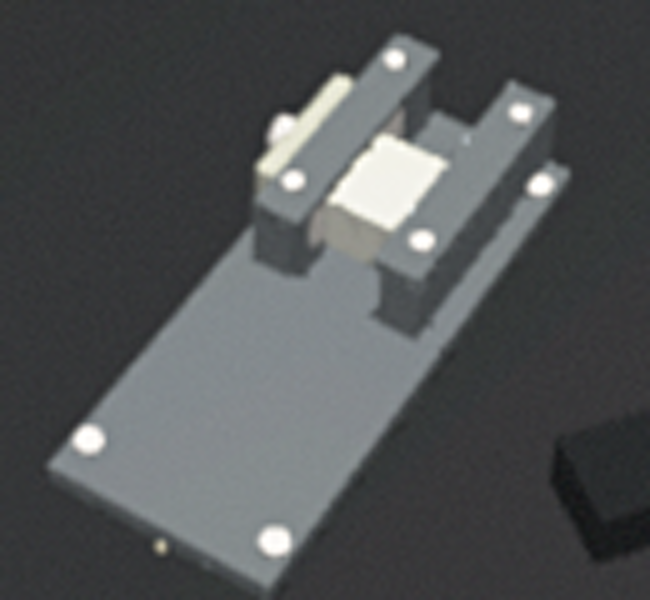

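View pics/sc_k.png

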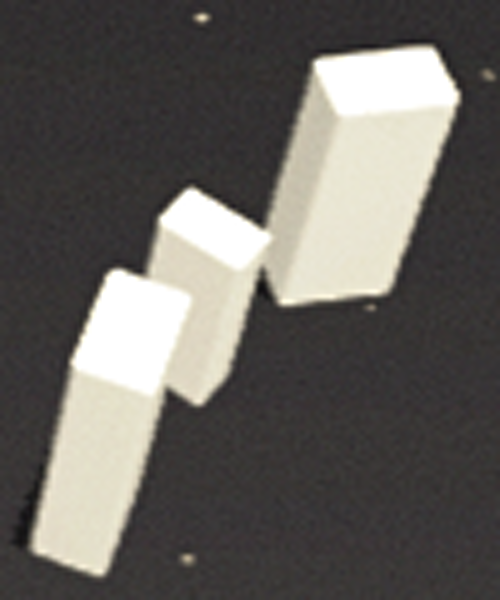

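View pics/si_k.png

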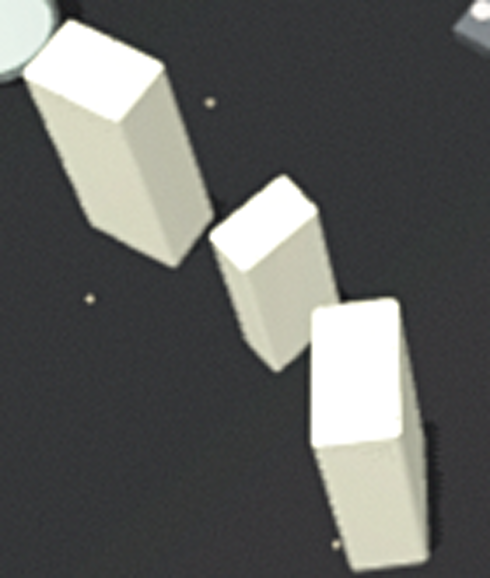

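```bash
python3 - <<'E'
from h import *
np.set_printoptions(precision=4,suppress=True)
S=lambda x,y:(285+x/6,205+y/6); D=lambda x,y:(270+x/5,230+y/5)
P={'end-x':(S(683,318),D(268,582)),'end+x':(S(575,480),D(50,462))}
for k,(p,q) in P.items(): print(k,onz('scene',p,.01)[:2],onz('side',q,.01)[:2],tri(p,q))
print('back+x',onz('scene',S(55,240),.01)[:2]); print('back-x',onz('side',D(568,172),.01)[:2])
# fit holder pose w/ base corners & lip corners
L=[('scene',S(683,318),(-45,120,10)),('side',D(268,582),(-45,120,10)),('scene',S(575,480),(45,120,10)),('side',D(50,462),(45,120,10)),('scene',S(55,240),(45,-100,10)),('side',D(568,172),(-45,-100,10))]
from scipy.optimize import least_squares
def T(v,p): 
    c,s=np.cos(v[2]),np.sin(v[2]); p=np.array(p)/1000; return [v[0]+c*p[0]-s*p[1],v[1]+s*p[0]+c*p[1],p[2]]
f=lambda v:np.concatenate([proj(n,T(v,X))-np.array(u) for n,u,X in L])
a,b=onz('scene',S(683,318),.01),onz('scene',S(575,480),.01)
yaw0=np.arctan2(*(b-a)[1::-1])
s=least_squares(f,[*((a+b)/2)[:2],yaw0]); hv=s.x; print('holder',hv,np.degrees(hv[2]),f(hv).round(1))
# knocker
S=lambda x,y:(420+x/5,235+y/5); D=lambda x,y:(150+x/3.5,315+y/3.5)
sc=[(190,187),(270,237),(240,268),(160,222)]; sd=[(284,175),(317,210),(246,270),(211,236)]
for h in (.09,):
  A=[onz('scene',S(*p),h)[:2] for p in sc];B=[onz('side',D(*p),h)[:2] for p in sd]
  print(h,np.array(A),np.array(B),np.mean(A,0),np.mean(B,0))
  for Q in (A,B): print([np.linalg.norm(Q[i]-Q[(i+1)%4]) for i in range(4)],[np.degrees(np.arctan2(*(Q[i]-Q[(i+1)%4])[::-1]))for i in range(4)])
# test block front top edge at z=.036
S=lambda x,y:(285+x/6,205+y/6); D=lambda x,y:(270+x/5,230+y/5)
def inv(p):
  d=p[:2]-hv[:2];c,s=np.cos(hv[2]),np.sin(hv[2]); return np.array([c*d[0]+s*d[1],-s*d[0]+c*d[1]])*1000
for n,p in [('scene',S(326,183)),('scene',S(295,223)),('side',D(330,207)),('side',D(388,232)),('side',D(380,135)),('side',D(446,160)),('scene',S(235,142)),('scene',S(203,183))]: print(n,inv(onz(n,p,.036)))
for n,p,z in [('scene',S(165,60),.043),('scene',S(400,155),.043),('side',D(400,35),.043),('side',D(550,103),.043),('side',D(295,215),.043),('side',D(415,278),.043)]: print('lip',n,inv(onz(n,p,z)))
# tray
for n in('scene','side'): print(imaging.landmark_of(n,'tray')[:1],imaging.landmark_of(n,'holder')[:1],imaging.landmark_of(n,'test_block')[:2],imaging.landmark_of(n,'beaker')[:1],imaging.landmark_of(n,'bottle')[:1],imaging.landmark_of(n,'test_ring')[:1])
E
```

```text
end-x [0.4801 0.1323] [0.4801 0.1292] (array([0.4798, 0.1309, 0.0103]), np.float64(0.0027398871639788083))
end+x [0.5674 0.1466] [0.5672 0.1428] (array([0.5669, 0.1447, 0.01  ]), np.float64(0.0034308969213328725))
back+x [ 0.5974 -0.0722]
back-x [ 0.5124 -0.0849]
holder [0.5411 0.0192 0.1494] 8.55972626837506 [-0.1 -0.6 -0.1  1.3 -0.8 -0.4 -0.9  0.5 -1.2  0.6  0.8 -0.2]
0.09 [[0.5034 0.2774]
 [0.5061 0.3135]
 [0.5268 0.3122]
 [0.5262 0.2775]] [[0.5239 0.2745]
 [0.5027 0.2759]
 [0.5041 0.3099]
 [0.525  0.3099]] [0.5156 0.2952] [0.5139 0.2925]
[np.float64(0.03617093180600798), np.float64(0.020692353097153345), np.float64(0.03469314296514653), np.float64(0.022794163460166706)] [np.float64(-94.28347514403067), np.float64(176.4872505921477), np.float64(89.07306671507821), np.float64(0.28519463686306945)]
[np.float64(0.021245495587280443), np.float64(0.03405052793985308), np.float64(0.020833240343255302), np.float64(0.035445835695051296)] [np.float64(-3.883387222567328), np.float64(-92.45468366730836), np.float64(179.9196011624844), np.float64(88.22994872291807)]
scene [-14.056  -13.7816]

[... 292 characters left out ...]
46]
lip side [18.0771  2.2008]
lip side [-32.7418   4.4847]
[{'position': [255.0, 183.5], 'score': 0.57}] [{'position': [340.6, 253.0], 'score': 0.94}] [{'position': [327.4, 247.6], 'score': 0.72}, {'position': [377.6, 219.7], 'score': 0.57}] [{'position': [393.5, 384.0], 'score': 0.67}] [{'position': [196.4, 244.2], 'score': 0.86}] [{'position': [254.5, 316.1], 'score': 0.57}]
[{'position': [446.1, 216.4], 'score': 0.62}] [{'position': [338.0, 291.8], 'score': 0.89}] [{'position': [349.2, 275.3], 'score': 0.94}, {'position': [393.6, 330.0], 'score': 0.87}] [{'position': [150.2, 326.6], 'score': 0.74}] [{'position': [352.6, 181.8], 'score': 0.9}] [{'position': [256.6, 222.2], 'score': 0.92}]
```

```bash
python3 - <<'E'
from h import *
np.set_printoptions(precision=4,suppress=True)
S=lambda x,y:(420+x/5,235+y/5); D=lambda x,y:(150+x/3.5,315+y/3.5)
b1=[S(315,62),S(435,45),S(460,97),S(343,115)],[D(312,310),D(397,298),D(401,435),D(314,445)],
b2=[S(112,270),S(190,295),S(155,395),S(72,362)],[D(70,20),D(165,65),D(120,122),D(25,73)]
for p,q in (b1,b2):
  p=np.array(p);q=np.array(q); X,e=tri(p.mean(0),q.mean(0)); print('top centre',X,e); print(np.array([onz('scene',a,X[2])[:2] for a in p]),np.array([onz('side',a,X[2])[:2] for a in q]))
for n,l in(('scene',['tray','bottle','beaker','test_ring']),('side',['tray','bottle','beaker','test_ring'])):
  for k in l:
    d=imaging.landmark_of(n,k)
    if d: print(n,k,onz(n,d[0]['position'],0)[:2],d[0]['score'])
a=cv2.imread('pics/scene0.png');b=cv2.imread('pics/side0.png')
def c(im,x,y,w,h,n,s): cv2.imwrite(n,cv2.resize(im[y:y+h,x:x+w],None,fx=s,fy=s,interpolation=cv2.INTER_CUBIC))
c(a,205,145,100,70,'pics/sc_t.png',6)
c(b,390,170,120,85,'pics/si_t.png',6)
E
```

```text
top centre [0.4322 0.3165 0.1195] 0.001997632199203466
[[0.4418 0.2912]
 [0.4038 0.3229]
 [0.4232 0.3429]
 [0.4601 0.3129]] [[0.46   0.3108]
 [0.4409 0.2882]
 [0.4057 0.3198]
 [0.4248 0.3409]]
top centre [0.5998 0.3029 0.1183] 0.002406726752841126
[[0.5808 0.2843]
 [0.5729 0.3118]
 [0.6194 0.3248]
 [0.6256 0.2951]] [[0.6277 0.2941]
 [0.5811 0.282 ]
 [0.5732 0.3094]
 [0.6197 0.3208]]
scene tray [ 0.4925 -0.3056] 0.57
scene bottle [ 0.7317 -0.2543] 0.86
scene beaker [0.7338 0.2953] 0.67
scene test_ring [ 0.7888 -0.0068] 0.57
side tray [ 0.4974 -0.3002] 0.62
side bottle [ 0.7295 -0.2648] 0.9
side beaker [0.7352 0.2923] 0.74
side test_ring [ 0.796  -0.0137] 0.92
```

View pics/sc_t.png

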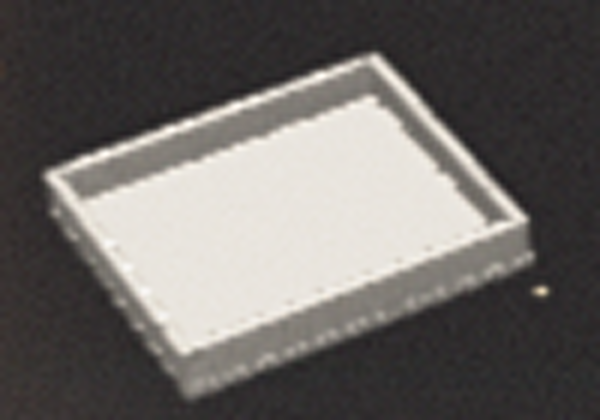

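View pics/si_t.png

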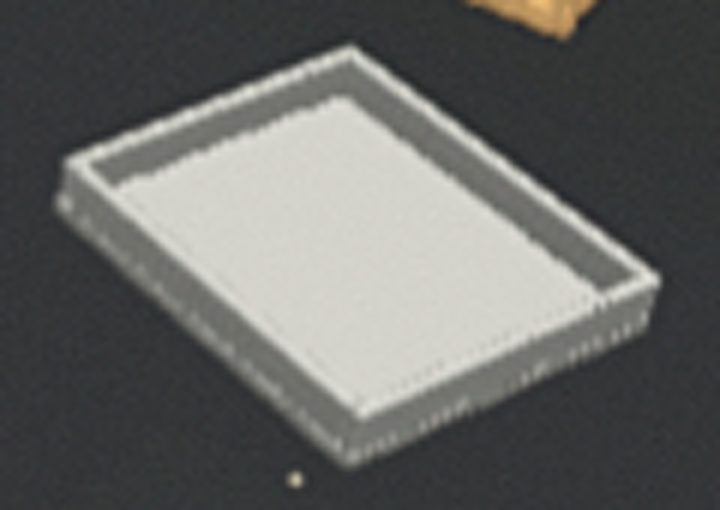

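Call:
{"op": "drive_tool", "data": {
  "deltas": [
    [2.3,-3.4,0,0,0,0.05],
    [4.6,-6.8,0,0,0,0.1],
    [7.0,-10.2,-0.5,0,0,0.15],
    [9.3,-13.6,-1,0,0,0.2],
    [11.6,-17,-1.5,0,0,0.25],
    [14,-20.4,-2,0,0,0.3],
    [16.3,-23.8,-2.5,0,0,0.35],
    [18.6,-27.2,-3,0,0,0.4]
  ],
  "claw": 1
}}

```text
time_s: 1.82
tcp_pos: [0.493, 0.3278, 0.1967]
eef_rot: [-90.0, 0.0, 176.1]
contact_force: [0.3, 0.5, -0.8]
gripper_width: 0.0876
```

Call:
{"op": "drive_tool", "data": {
  "deltas": [
    [1.2,-1.8,-1,0,0,0.015],
    [2.3,-3.5,-1,0,0,0.028],
    [2.3,-3.5,-1,0,0,0.028],
    [2.3,-3.5,-1,0,0,0.028],
    [2.3,-3.5,-1,0,0,0.028],
    [2.3,-3.5,-1,0,0,0.028],
    [2.3,-3.5,-1,0,0,0.028],
    [2.3,-3.5,-1,0,0,0.028]
  ]
}}

```text
time_s: 2.48
tcp_pos: [0.5148, 0.2954, 0.1867]
eef_rot: [-90.0, 0.0, 177.6]
contact_force: [0.4, -0.1, 0.5]
gripper_width: 0.0876
```

```bash
python3 - <<'E'
from h import *
np.set_printoptions(precision=4,suppress=True)
st=r.get_state(); im=imaging.capture('wrist'); cv2.imwrite('pics/w1.png',im[:,:,::-1])
print(st['tcp_pos'],st['eef_rot'],st['joints'],st['time_s'],st['contact_force'])
d=imaging.outline_of('wrist','knocker')
for k in d: print(k['bbox'],k['score'])
E
```

```text
[0.5148 0.2954 0.1867] [-90.0157   0.0116 177.6191] [ 48.6989  14.5826 -13.2207  -0.0009 -62.1772  38.9206] 2.4833 [ 0.3633 -0.0971  0.4977]
[262.1, 274.0, 329.2, 389.8] 0.67
[263.7, 80.2, 334.7, 166.4] 0.59
[298.1, 207.3, 344.5, 253.8] 0.55
```

View pics/w1.png

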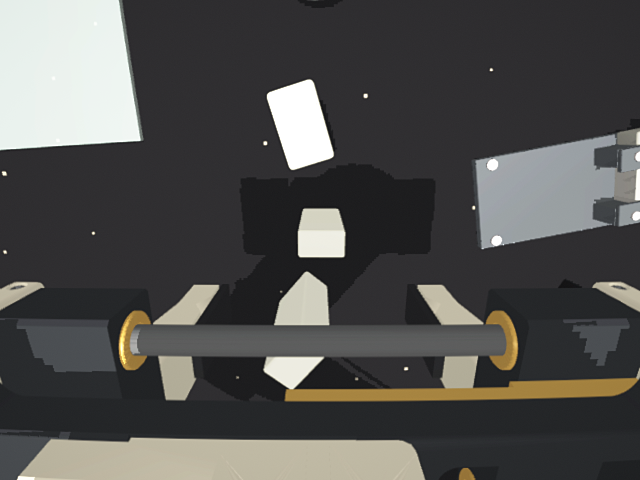

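```bash
python3 - <<'E'
from h import *
np.set_printoptions(precision=4,suppress=True)
im=cv2.imread('pics/w1.png'); cv2.imwrite('pics/w1c.png',cv2.resize(im[195:270,280:360],None,fx=8,fy=8,interpolation=cv2.INTER_CUBIC))
st=r.get_state()
for p in [(298,257),(345,257),(344,233),(298,233)]: print(onz('wrist',p,.09,st))
E
```

```text
[0.5057 0.3108 0.09  ]
[0.5042 0.2745 0.09  ]
[0.5234 0.2749 0.09  ]
[0.5248 0.3097 0.09  ]
```

View pics/w1c.png

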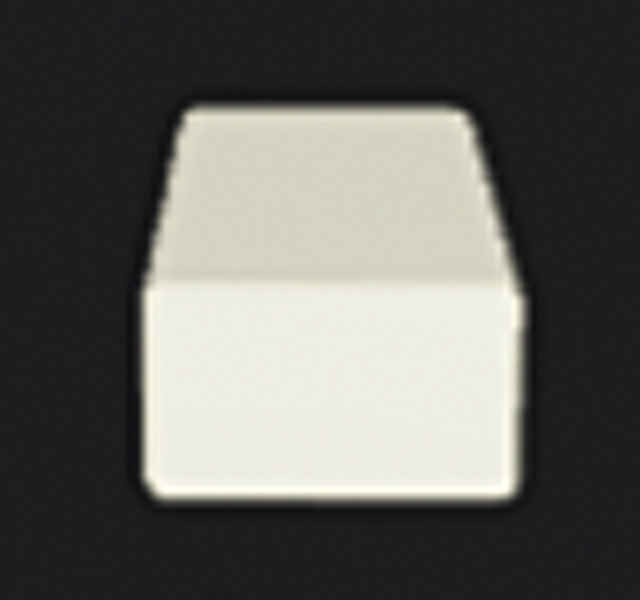

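Call:
{"op": "drive_tool", "data": {
  "deltas": [
    [0,-0.15,-2,0,0,0],
    [0,-0.15,-4,0,0,0],
    [0,-0.15,-6,0,0,0],
    [0,-0.15,-8,0,0,0],
    [0,-0.15,-10,0,0,0],
    [0,-0.15,-12,0,0,0],
    [0,-0.15,-13.2,0,0,0],
    [0,-0.15,-13.2,0,0,0]
  ]
}}

```text
time_s: 3.25
tcp_pos: [0.5136, 0.292, 0.0517]
eef_rot: [-89.8, -0.2, 177.5]
contact_force: [-0.4, 0.8, 0.3]
gripper_width: 0.0877
```

Call:
{"op": "drive_tool", "data": {
  "deltas": [
    [0,0,0,0,0,0],
    [0,0,0,0,0,0],
    [0,0,0,0,0,0],
    [0,0,0,0,0,0],
    [0,0,0,0,0,0],
    [0,0,0,0,0,0],
    [0,0,0,0,0,0],
    [0,0,0,0,0,0]
  ],
  "claw": 0,
  "squeeze": 50
}}

```text
time_s: 3.92
tcp_pos: [0.5152, 0.2931, 0.0548]
eef_rot: [-90.0, 0.0, 177.5]
contact_force: [-0.7, -0.1, 0.2]
gripper_width: 0.0401
```

Call:
{"op": "drive_tool", "data": {
  "deltas": [
    [0,0,0,0,0,0],
    [0,0,0,0,0,0],
    [0,0,0,0,0,0],
    [0,0,0,0,0,0],
    [0,0,0,0,0,0],
    [0,0,0,0,0,0],
    [0,0,0,0,0,0],
    [0,0,0,0,0,0]
  ]
}}

```text
time_s: 4.58
tcp_pos: [0.5152, 0.2931, 0.0547]
eef_rot: [-90.0, 0.0, 177.5]
contact_force: [-0.1, -0.3, 3.1]
gripper_width: 0.0357
```

Call:
{"op": "drive_tool", "data": {
  "deltas": [
    [0,0,1,0,0,0],
    [0,0,2.5,0,0,0],
    [0,0,4,0,0,0],
    [0,0,5.5,0,0,0],
    [0,-1,7,0,0,0],
    [0,-3,8,0,0,0],
    [0,-5.5,8,0,0,0.02],
    [0.2,-8,8,0,0,0.04]
  ]
}}

```text
time_s: 5.25
tcp_pos: [0.5169, 0.212, 0.1356]
eef_rot: [-90.1, 0.0, 179.9]
contact_force: [1.1, -0.1, -1.5]
gripper_width: 0.0358
```

Call:
{"op": "drive_tool", "data": {
  "deltas": [
    [0.5,-3.5,0,0,0,0.02],
    [1,-7,0,0,0,0.04],
    [1.5,-10.5,0,0,0,0.06],
    [2,-14,0,0,0,0.08],
    [2.5,-17.5,0,0,0,0.1],
    [3,-21,0,0,0,0.12],
    [3.4,-24.5,0,0,0,0.14],
    [3.6,-27.3,0,0,0,0.153]
  ]
}}

```text
time_s: 5.92
tcp_pos: [0.5526, -0.0628, 0.1349]
eef_rot: [-90.0, -0.0, -171.4]
contact_force: [0.4, 0.5, -0.6]
gripper_width: 0.0359
```

Call:
{"op": "drive_tool", "data": {
  "deltas": [
    [0,0,0,0,0,0],
    [0,0,0,0,0,0],
    [0,0,0,0,0,0],
    [0,0,0,0,0,0],
    [0,0,0,0,0,0],
    [0,0,0,0,0,0],
    [0,0,0,0,0,0],
    [0,0,0,0,0,0]
  ]
}}

```text
time_s: 6.58
tcp_pos: [0.5532, -0.0594, 0.1346]
eef_rot: [-90.0, 0.0, -171.3]
contact_force: [-0.4, -0.2, -0.6]
gripper_width: 0.0357
```

```bash
python3 - <<'E'
from h import *
np.set_printoptions(precision=4,suppress=True)
st=r.get_state(); im=imaging.capture('wrist'); cv2.imwrite('pics/w2.png',im[:,:,::-1])
im=imaging.capture('scene'); cv2.imwrite('pics/s2.png',im[:,:,::-1])
print(st['tcp_pos'],st['eef_rot'],st['time_s'])
im=imaging.capture('side'); cv2.imwrite('pics/d2.png',im[:,:,::-1])
def c(im,x,y,w,h,s): return cv2.resize(im[y:y+h,x:x+w],None,fx=s,fy=s,interpolation=cv2.INTER_CUBIC)
cv2.imwrite('pics/s2c.png',c(cv2.imread('pics/s2.png'),260,140,160,140,5))
cv2.imwrite('pics/d2c.png',c(cv2.imread('pics/d2.png'),270,130,150,140,5)[:600])
E
```

```text
[ 0.5532 -0.0594  0.1346] [ -90.0016    0.0002 -171.3368] 6.5833
```

View pics/w2.png

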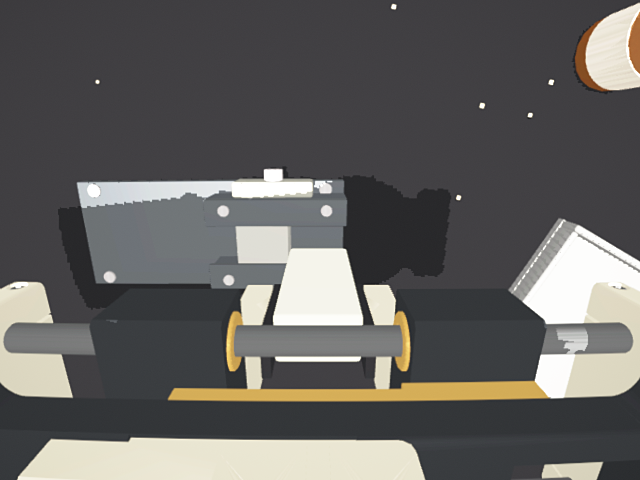

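View pics/s2c.png

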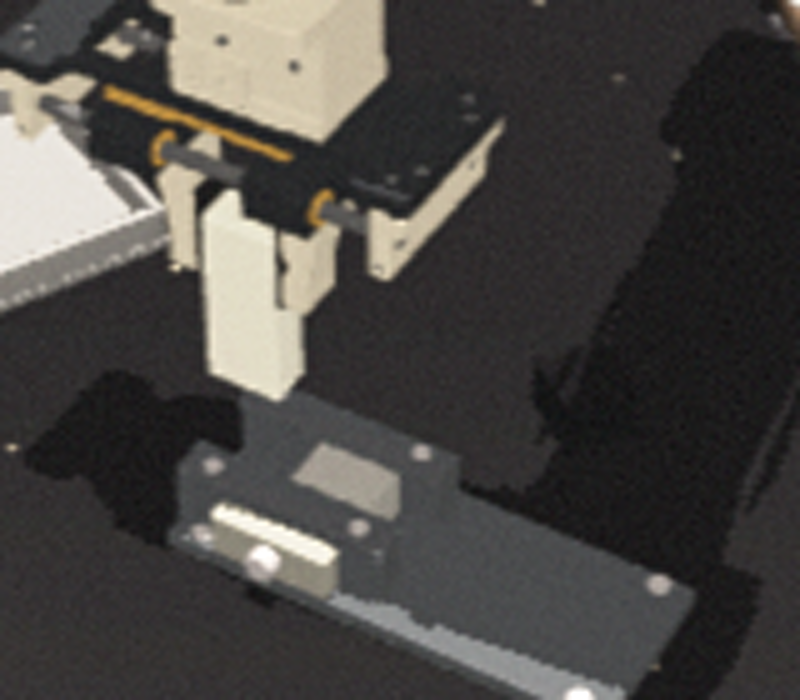

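View pics/d2c.png

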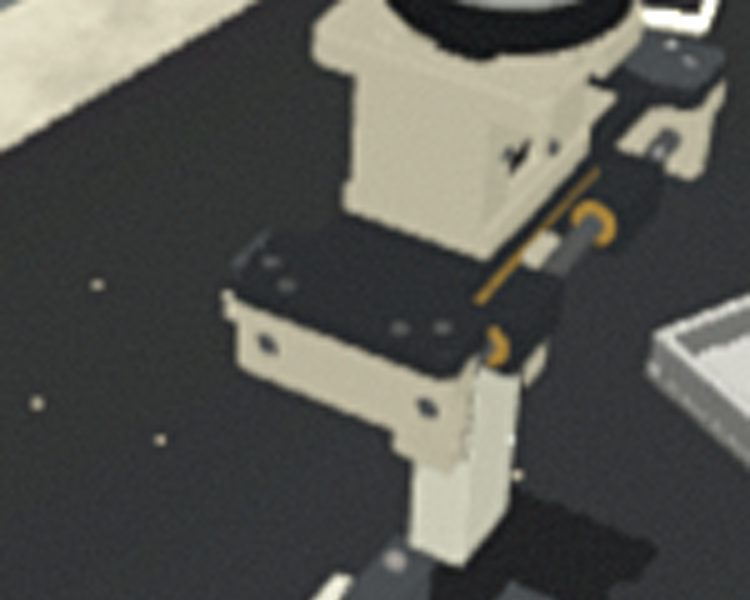

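```bash
cat >> h.py <<'E'
hv=np.array([.5411,.0192,.1494])
def inv(p):
  p=np.array(p);d=p[:2]-hv[:2];c,s=np.cos(hv[2]),np.sin(hv[2]); return np.array([c*d[0]+s*d[1],-s*d[0]+c*d[1]])*1000
def fwd(x,y):
  c,s=np.cos(hv[2]),np.sin(hv[2]); return hv[:2]+np.array([c*x-s*y,s*x+c*y])/1000
E
python3 - <<'E'
from h import *
np.set_printoptions(precision=2,suppress=True)
S=lambda x,y:(260+x/5,140+y/5); D=lambda x,y:(270+x/5,130+y/5)
for n,p in [('scene',S(277,400)),('scene',S(210,372)),('scene',S(302,370)),('side',D(463,566)),('side',D(410,545)),('side',D(510,505))]: print(n,inv(onz(n,p,.08)))
print(inv(r.get_state()['tcp_pos']))
# holder check from wrist: lip screws? corners
st=r.get_state()
for p,z in [((348,195),.043),((206,195),.043),((347,226),.043),((204,226),.043),((78,182),.01),((96,283),.01),((236,226),.036),((292,226),.036)]: print(p,inv(onz('wrist',p,z,st)))
E
```

```text
scene [  9.58 -60.64]
scene [  9.59 -95.43]
scene [-12.25 -61.39]
side [-12.01 -63.08]
side [  9.46 -62.25]
side [ -11.14 -100.79]
[  0.21 -79.85]
(348, 195) [  39.27 -101.54]
(206, 195) [39.19  1.01]
(347, 226) [  16.32 -101.4 ]
(204, 226) [16.14  4.52]
(78, 182) [ 45.35 117.69]
(96, 283) [-44.37 118.58]
(236, 226) [ 14.46 -17.64]
(292, 226) [ 14.52 -60.27]
```

Call:
{"op": "drive_tool", "data": {
  "deltas": [
    [0.1,-0.15,0,0,0,-0.002],
    [0.1,-0.15,-1,0,0,-0.002],
    [0.1,-0.15,-2,0,0,-0.002],
    [0.1,-0.15,-2.5,0,0,-0.002],
    [0.1,-0.15,-3,0,0,-0.002],
    [0.1,-0.15,-3.3,0,0,-0.002],
    [0.1,-0.15,-3.3,0,0,-0.002],
    [0.1,-0.15,-3.3,0,0,-0.002]
  ]
}}

```text
time_s: 7.4
tcp_pos: [0.5542, -0.0615, 0.1014]
eef_rot: [-90.0, -0.0, -171.5]
contact_force: [-0.2, -0.3, -1.3]
gripper_width: 0.0358
```

```bash
python3 - <<'E'
from h import *
np.set_printoptions(precision=2,suppress=True)
im=imaging.capture('scene'); cv2.imwrite('pics/s3.png',im[:,:,::-1])
im=imaging.capture('side'); cv2.imwrite('pics/d3.png',im[:,:,::-1])
print(r.get_state()['tcp_pos'],inv(r.get_state()['tcp_pos']))
def c(im,x,y,w,h,s): return cv2.resize(im[y:y+h,x:x+w],None,fx=s,fy=s,interpolation=cv2.INTER_CUBIC)
cv2.imwrite('pics/s3c.png',c(cv2.imread('pics/s3.png'),280,180,100,80,8))
cv2.imwrite('pics/d3c.png',c(cv2.imread('pics/d3.png'),310,200,80,75,8))
E
```

```text
[ 0.55 -0.06  0.1 ] [  1.2  -81.73]
```

View pics/s3c.png

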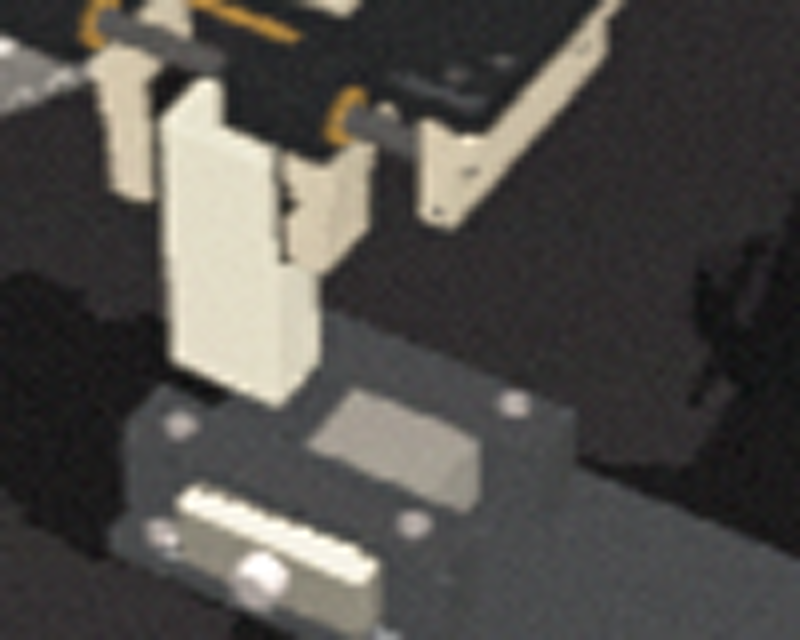

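View pics/d3c.png

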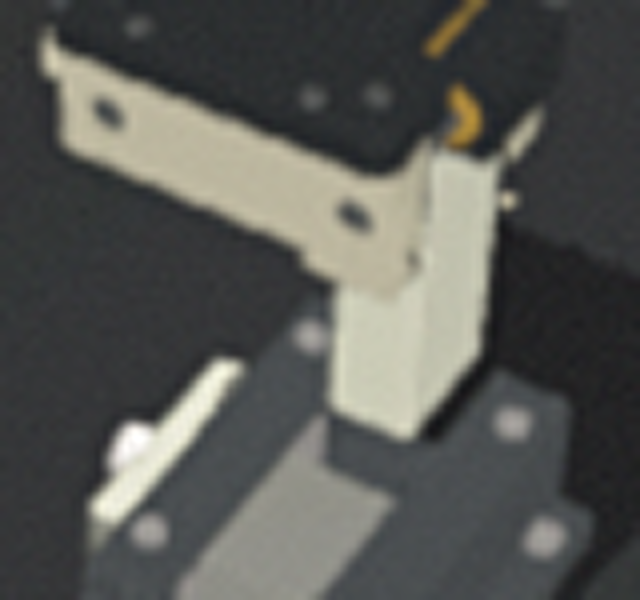

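```bash
python3 - <<'E'
from h import *
np.set_printoptions(precision=2,suppress=True)
S=lambda x,y:(280+x/8,180+y/8); D=lambda x,y:(310+x/8,200+y/8)
for n,p in [('scene',S(277,405)),('scene',S(172,360)),('scene',S(320,362)),('side',D(413,440)),('side',D(332,410)),('side',D(487,355))]: print(n,inv(onz(n,p,.047)))
for n,p in [('side',D(500,370)),('side',D(568,400)),('side',D(320,415)),('scene',S(130,440)),('scene',S(165,385)),('scene',S(575,410))]: print(n,inv(onz(n,p,.043)))
E
```

```text
scene [ 10.4  -63.04]
scene [ 10.36 -97.9 ]
scene [-10.27 -61.84]
side [-11.23 -65.29]
side [  9.43 -63.62]
side [-12.47 -99.4 ]
side [ -15.83 -100.32]
side [ -34.04 -100.08]
side [ 12.77 -64.17]
scene [ 39.56 -92.84]
scene [ 16.42 -96.47]
scene [-33.87   6.9 ]
```

Call:
{"op": "drive_tool", "data": {
  "deltas": [
    [0.03,0,-0.4,0,0,0],
    [0.03,0,-0.9,0,0,0],
    [0.03,0,-1.4,0,0,0],
    [0.03,0,-1.9,0,0,0],
    [0.03,0,-2.4,0,0,0],
    [0.03,0,-2.9,0,0,0],
    [0.03,0,-3.4,0,0,0],
    [0.03,0,-3.4,0,0,0]
  ]
}}

```text
time_s: 8.17
tcp_pos: [0.5537, -0.0616, 0.0662]
eef_rot: [-90.0, -0.1, -171.5]
contact_force: [-0.3, -0.2, -1.7]
gripper_width: 0.0356
```

Call:
{"op": "drive_tool", "data": {
  "deltas": [
    [-0.03,0.2,0,0,0,0],
    [-0.06,0.4,0,0,0,0],
    [-0.09,0.6,0,0,0,0],
    [-0.12,0.8,0,0,0,0],
    [-0.15,1.0,0,0,0,0],
    [-0.18,1.2,0,0,0,0],
    [-0.21,1.4,0,0,0,0],
    [-0.24,1.6,0,0,0,0]
  ]
}}

```text
time_s: 8.83
tcp_pos: [0.5524, -0.0463, 0.068]
eef_rot: [-89.9, 0.0, -171.5]
contact_force: [2.3, -7.6, -1.1]
gripper_width: 0.036
```

Call:
{"op": "drive_tool", "data": {
  "deltas": [
    [-0.04,0.25,0,0,0,0],
    [-0.08,0.5,0,0,0,0],
    [-0.11,0.75,0,0,0,0],
    [-0.15,1.0,0,0,0,0],
    [-0.19,1.25,0,0,0,0],
    [-0.23,1.5,0,0,0,0],
    [-0.26,1.75,0,0,0,0],
    [-0.3,2.0,0,0,0,0]
  ]
}}

```text
time_s: 9.5
tcp_pos: [0.5493, -0.0263, 0.068]
eef_rot: [-89.9, 0.0, -171.5]
contact_force: [1.9, -6.6, 0.0]
gripper_width: 0.0358
```

Call:
{"op": "drive_tool", "data": {
  "deltas": [
    [-0.04,0.25,0,0,0,0],
    [-0.08,0.5,0,0,0,0],
    [-0.11,0.75,0,0,0,0],
    [-0.15,1.0,0,0,0,0],
    [-0.19,1.25,0,0,0,0],
    [-0.23,1.5,0,0,0,0],
    [-0.26,1.75,0,0,0,0],
    [-0.3,2.0,0,0,0,0]
  ]
}}

```text
time_s: 10.17
tcp_pos: [0.5462, -0.0058, 0.068]
eef_rot: [-90.0, 0.0, -171.5]
contact_force: [0.4, -2.4, -0.0]
gripper_width: 0.0359
```

Call:
{"op": "drive_tool", "data": {
  "deltas": [
    [-0.04,0.25,0,0,0,0],
    [-0.08,0.5,0,0,0,0],
    [-0.11,0.75,0,0,0,0],
    [-0.15,1.0,0,0,0,0],
    [-0.19,1.25,0,0,0,0],
    [-0.23,1.5,0,0,0,0],
    [-0.26,1.75,0,0,0,0],
    [-0.3,2.0,0,0,0,0]
  ]
}}

```text
time_s: 10.83
tcp_pos: [0.543, 0.0148, 0.0675]
eef_rot: [-90.0, -0.0, -171.5]
contact_force: [0.3, -2.5, 1.6]
gripper_width: 0.0354
```

```bash
python3 - <<'E'
from h import *
np.set_printoptions(precision=2,suppress=True)
im=imaging.capture('scene'); cv2.imwrite('pics/s4.png',im[:,:,::-1])
im=imaging.capture('side'); cv2.imwrite('pics/d4.png',im[:,:,::-1])
print(inv(r.get_state()['tcp_pos']))
def c(im,x,y,w,h,s): return cv2.resize(im[y:y+h,x:x+w],None,fx=s,fy=s,interpolation=cv2.INTER_CUBIC)
cv2.imwrite('pics/s4c.png',c(cv2.imread('pics/s4.png'),290,190,120,100,6))
cv2.imwrite('pics/d4c.png',c(cv2.imread('pics/d4.png'),270,230,120,120,5))
E
```

```text
[ 1.26 -4.35]
```

View pics/s4c.png

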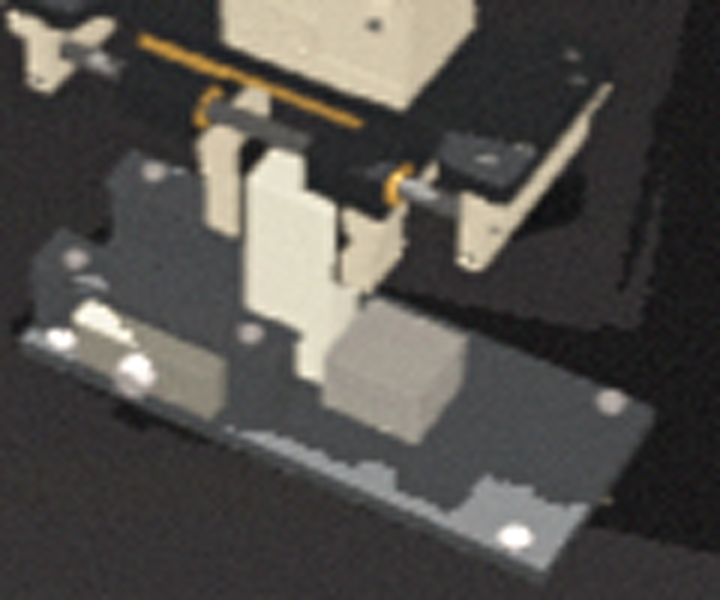

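View pics/d4c.png

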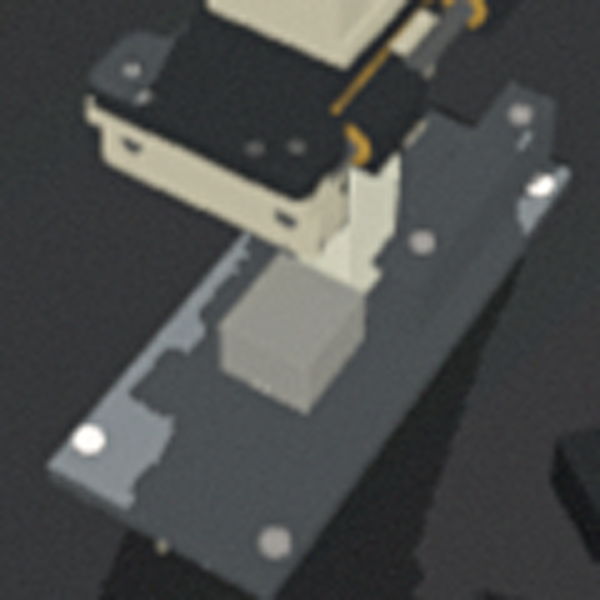

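Call:
{"op": "drive_tool", "data": {
  "deltas": [
    [-0.03,0.2,0,0,0,0],
    [-0.06,0.4,0,0,0,0],
    [-0.1,0.65,0,0,0,0],
    [-0.14,0.9,0,0,0,0],
    [-0.17,1.1,0,0,0,0],
    [-0.2,1.3,0,0,0,0],
    [-0.22,1.4,0,0,0,0],
    [-0.22,1.4,0,0,0,0]
  ]
}}

```text
time_s: 11.6
tcp_pos: [0.5409, 0.0289, 0.0675]
eef_rot: [-90.0, 0.0, -171.5]
contact_force: [-0.7, -0.6, -0.5]
gripper_width: 0.0356
```

Call:
{"op": "drive_tool", "data": {
  "deltas": [
    [0.02,-0.1,0,0,0,0],
    [0.05,-0.3,0,0,0,0],
    [0.09,-0.6,0,0,0,0],
    [0.12,-0.8,0,0,0,0],
    [0.12,-0.8,1,0,0,0],
    [0.12,-0.8,3,0,0,0],
    [0.12,-0.8,5,0,0,0],
    [0.12,-0.8,7.5,0,0,0]
  ]
}}

```text
time_s: 12.27
tcp_pos: [0.5414, 0.0201, 0.1432]
eef_rot: [-90.0, -0.1, -171.5]
contact_force: [0.0, -0.3, -1.3]
gripper_width: 0.0355
```

Call:
{"op": "drive_tool", "data": {
  "deltas": [
    [-0.2,3,0,0,0,0],
    [-0.5,6,0,0,0,0],
    [-0.8,9,0,0,0,0],
    [-1.1,12,0,0,0,0],
    [-1.4,15,0,0,0,0],
    [-1.6,17.5,0,0,0,0],
    [-1.6,19,0,0,0,0],
    [-1.6,19,0,0,0,0]
  ]
}}

```text
time_s: 12.93
tcp_pos: [0.5265, 0.2132, 0.1432]
eef_rot: [-90.0, 0.1, -171.4]
contact_force: [0.5, -0.8, -0.9]
gripper_width: 0.0356
```

Call:
{"op": "drive_tool", "data": {
  "deltas": [
    [0,0,-1,0,0,0],
    [0,0,-2.5,0,0,0],
    [0,0,-4,0,0,0],
    [0,0,-5.5,0,0,0],
    [0,0,-6.5,0,0,0],
    [0,0,-7.5,0,0,0],
    [0,0,-8,0,0,0],
    [0,0,-8,0,0,0]
  ]
}}

```text
time_s: 13.6
tcp_pos: [0.5256, 0.2096, 0.0614]
eef_rot: [-89.9, -0.1, -171.5]
contact_force: [0.6, -0.5, -0.5]
gripper_width: 0.0356
```

```bash
python3 - <<'E'
from h import *
np.set_printoptions(precision=2,suppress=True)
im=imaging.capture('scene'); cv2.imwrite('pics/s5.png',im[:,:,::-1])
im=imaging.capture('side'); cv2.imwrite('pics/d5.png',im[:,:,::-1])
print(r.get_state()['tcp_pos']*1000)
def c(im,x,y,w,h,s): return cv2.resize(im[y:y+h,x:x+w],None,fx=s,fy=s,interpolation=cv2.INTER_CUBIC)
cv2.imwrite('pics/s5c.png',c(cv2.imread('pics/s5.png'),300,200,180,140,4.4))
cv2.imwrite('pics/d5c.png',c(cv2.imread('pics/d5.png'),190,230,200,150,4))
E
```

```text
[526.37 210.42  62.8 ]
```

View pics/s5c.png

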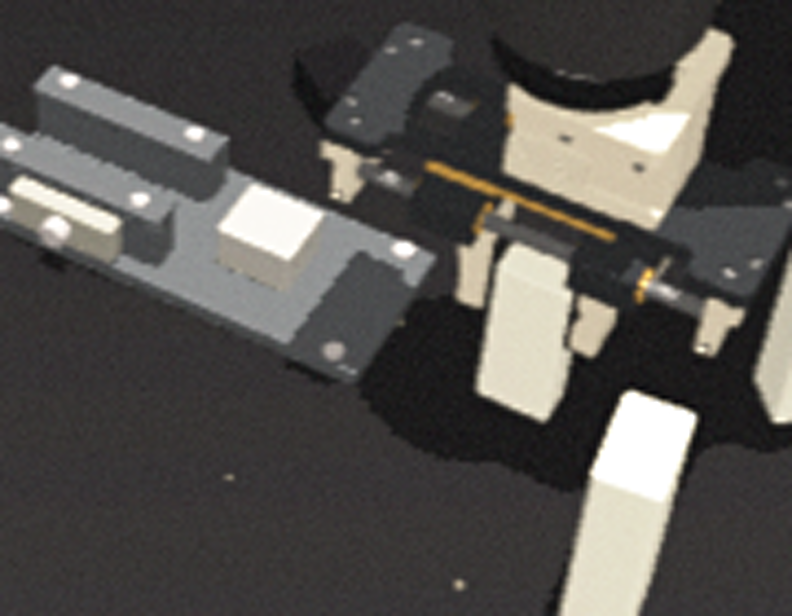

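View pics/d5c.png

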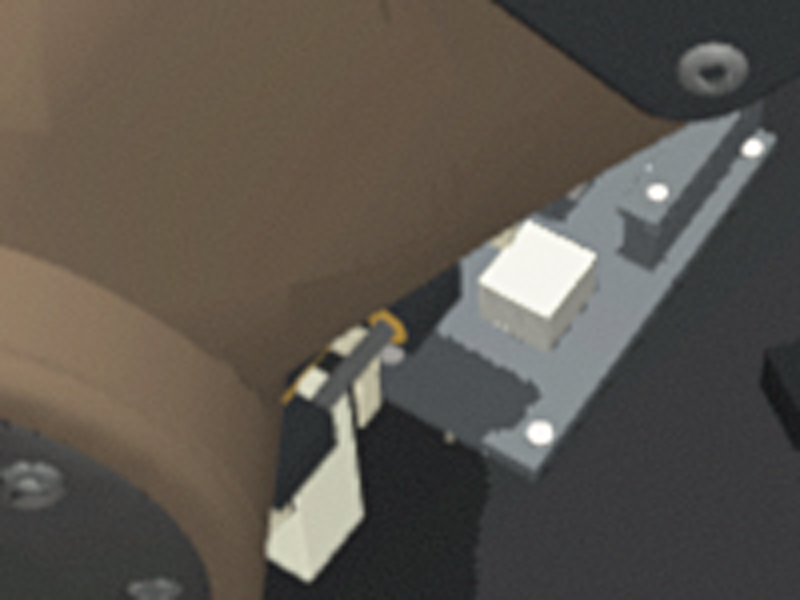

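Call:
{"op": "drive_tool", "data": {
  "deltas": [
    [0,0,-0.2,0,0,0],
    [0,0,-0.4,0,0,0],
    [0,0,-0.6,0,0,0],
    [0,0,-0.75,0,0,0],
    [0,0,-0.8,0,0,0],
    [0,0,-0.8,0,0,0],
    [0,0,-0.8,0,0,0],
    [0,0,-0.8,0,0,0]
  ]
}}

```text
time_s: 14.37
tcp_pos: [0.5261, 0.2106, 0.0547]
eef_rot: [-90.0, 0.0, -171.5]
contact_force: [-1.0, 0.5, 0.9]
gripper_width: 0.0355
```

Call:
{"op": "drive_tool", "data": {
  "deltas": [
    [0,0,0,0,0,0],
    [0,0,0,0,0,0],
    [0,0,0,0,0,0],
    [0,0,0,0,0,0],
    [0,0,0,0,0,0],
    [0,0,0,0,0,0],
    [0,0,0,0,0,0],
    [0,0,0,0,0,0]
  ],
  "claw": 0.8
}}

```text
time_s: 15.03
tcp_pos: [0.5261, 0.2105, 0.0546]
eef_rot: [-90.0, 0.0, -171.5]
contact_force: [0.0, -0.2, -0.0]
gripper_width: 0.07
```

Call:
{"op": "drive_tool", "data": {
  "deltas": [
    [0,0,1,0,0,0],
    [0,0,2.5,0,0,0],
    [0,0,4.5,0,0,0],
    [0,0,6.5,0,0,0],
    [0,0,8.5,0,0,0],
    [0,0,10.5,0,0,0],
    [0,0,12,0,0,0],
    [0,0,12,0,0,0]
  ]
}}

```text
time_s: 15.7
tcp_pos: [0.5278, 0.2115, 0.1791]
eef_rot: [-90.1, 0.3, -171.5]
contact_force: [0.6, 0.2, 0.3]
gripper_width: 0.0703
```

Call:
{"op": "drive_tool", "data": {
  "deltas": [
    [0.1,-2,0,0,0,-0.12],
    [0.2,-4.5,0,0,0,-0.24],
    [0.3,-7,0,0,0,-0.36],
    [0.4,-9.5,0,0,0,-0.48],
    [0.5,-12,0,0,0,-0.6],
    [0.6,-14,0,0,0,-0.72],
    [0.8,-14.4,0,0,0,-0.84],
    [0.8,-14.4,0,0,0,-0.96]
  ]
}}

```text
time_s: 16.37
tcp_pos: [0.534, 0.0649, 0.1748]
eef_rot: [-90.0, 0.0, 133.0]
contact_force: [0.1, 0.8, 0.5]
gripper_width: 0.0698
```

Call:
{"op": "drive_tool", "data": {
  "deltas": [
    [0,0,0,0,0,-0.12],
    [0,0,0,0,0,-0.24],
    [0,0,0,0,0,-0.36],
    [0,0,0,0,0,-0.48],
    [0,0,0,0,0,-0.6],
    [0,0,0,0,0,-0.6],
    [0,0,0,0,0,-0.6],
    [0,0,0,0,0,-0.6]
  ]
}}

```text
time_s: 17.03
tcp_pos: [0.534, 0.0665, 0.1746]
eef_rot: [-90.0, -0.0, 99.3]
contact_force: [-0.6, -0.8, 1.0]
gripper_width: 0.0701
```

```bash
python3 - <<'E'
from h import *
np.set_printoptions(precision=2,suppress=True)
st=r.get_state();print(st['tcp_pos']*1000,st['eef_rot'],st['joints'])
im=imaging.capture('wrist'); cv2.imwrite('pics/w6.png',im[:,:,::-1])
im=imaging.capture('scene'); cv2.imwrite('pics/s6.png',im[:,:,::-1])
im=imaging.capture('side'); cv2.imwrite('pics/d6.png',im[:,:,::-1])
# test block corners from s5/d5 crops
S=lambda x,y:(300+x/4.4,200+y/4.4); D=lambda x,y:(190+x/4,230+y/4)
A=[onz('scene',S(*p),.036) for p in [(253,185),(323,214),(286,256),(220,231)]]
B=[onz('side',D(*p),.036) for p in [(533,220),(597,260),(545,321),(478,283)]]
for Q in(A,B):
  Q=np.array(Q)[:,:2]; print(Q*1000,Q.mean(0)*1000,inv(Q.mean(0)),[np.linalg.norm(Q[i]-Q[i-1])*1000 for i in range(4)],[np.degrees(np.arctan2(*(Q[i]-Q[i-1])[::-1]))%90 for i in range(4)])
E
```

```text
[534.01  66.53 174.65] [-90.    -0.    99.34] [ 27.98  10.07 -20.88  -0.   -59.05 -18.64]
[[519.61  47.05]
 [513.46  85.79]
 [547.44  88.57]
 [554.77  53.69]] [533.82  68.78] [ 0.18 50.11] [np.float64(35.780887996849195), np.float64(39.230034738707836), np.float64(34.09080105596689), np.float64(35.638931899181216)] [np.float64(10.699275343975302), np.float64(9.018441978161093), np.float64(4.668514474857117), np.float64(11.869852215318659)]
[[551.85  47.62]
 [516.21  46.34]
 [511.89  85.99]
 [546.58  89.7 ]] [531.63  67.41] [-2.19 49.08] [np.float64(42.41189486551553), np.float64(35.6665692554873), np.float64(39.88642538658669), np.float64(34.8885124042087)] [np.float64(7.146488326385949), np.float64(2.061945354416224), np.float64(6.222216392741302), np.float64(6.111300883520943)]
```

View pics/w6.png

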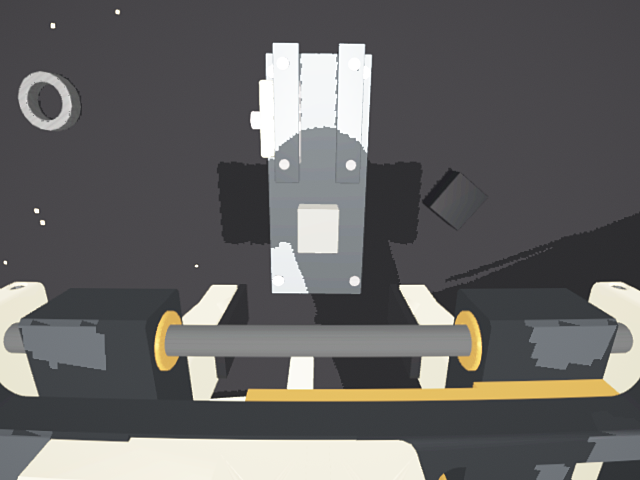

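View pics/s6.png

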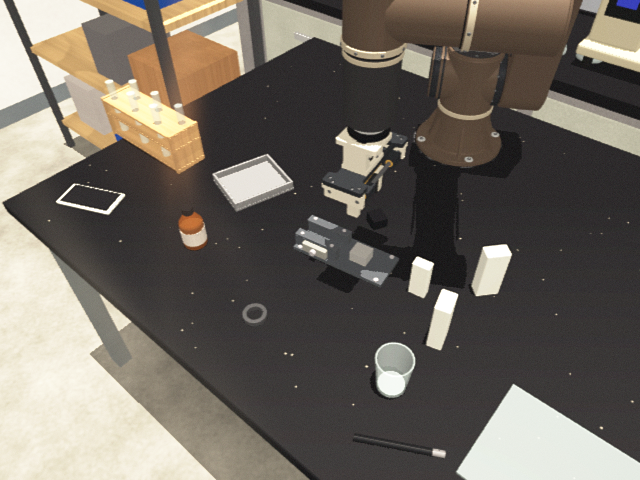

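```bash
python3 - <<'E'
from h import *
np.set_printoptions(precision=2,suppress=True)
im=cv2.imread('pics/w6.png'); cv2.imwrite('pics/w6c.png',cv2.resize(im[195:265,280:360],None,fx=8,fy=8,interpolation=cv2.INTER_CUBIC))
E
```

```text
(no output)
```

View pics/w6c.png

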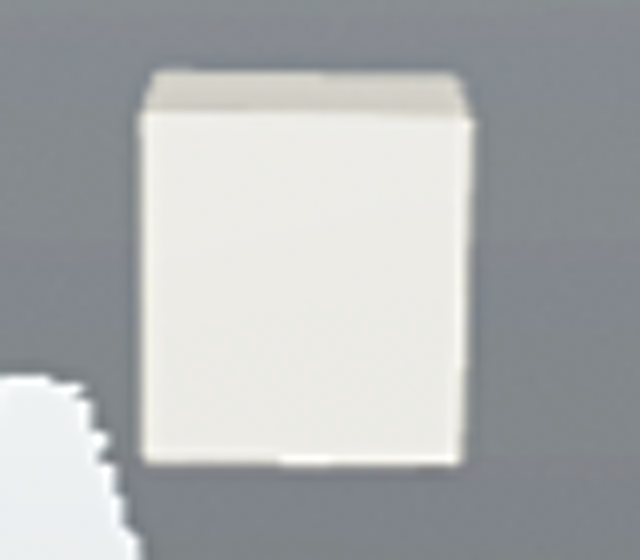

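```bash
python3 - <<'E'
from h import *
np.set_printoptions(precision=2,suppress=True)
st=r.get_state()
Q=np.array([onz('wrist',p,.036,st)[:2] for p in [(297.5,208.75),(339,209.75),(337.75,253),(297.9,252.75)]])
print(Q*1000,Q.mean(0)*1000,[np.degrees(np.arctan2(*(Q[i]-Q[i-1])[::-1]))%90 for i in range(4)],[np.linalg.norm(Q[i]-Q[i-1])*1000 for i in range(4)])
# tray corners (outer, z .025) from crops
S=lambda x,y:(205+x/6,145+y/6); D=lambda x,y:(390+x/6,170+y/6)
A=np.array([onz('scene',S(*p),.025)[:2] for p in [(375,53),(530,218),(187,358),(45,175)]])
B=np.array([onz('side',D(*p),.025)[:2] for p in [(350,45),(660,282),(358,418),(65,160)]])
for Q in(A,B): print(Q*1000,Q.mean(0)*1000,[np.degrees(np.arctan2(*(Q[i]-Q[i-1])[::-1]))%90 for i in range(4)],[np.linalg.norm(Q[i]-Q[i-1])*1000 for i in range(4)])
E
```

```text
[[554.25  49.53]
 [518.68  44.61]
 [512.77  83.56]
 [548.1   89.1 ]] [533.45  66.7 ] [np.float64(8.834454773847028), np.float64(7.872645492661036), np.float64(8.63039627829481), np.float64(8.897941191134185)] [np.float64(40.03813213693286), np.float64(35.91165374002777), np.float64(39.39594001136868), np.float64(35.76630790745287)]
[[ 403.51 -344.6 ]
 [ 444.89 -213.17]
 [ 597.06 -260.17]
 [ 555.03 -393.1 ]] [ 500.12 -302.76] [np.float64(72.25202070594833), np.float64(72.52267554352039), np.float64(72.83677710447922), np.float64(72.45196501708115)] [np.float64(159.09236267437186), np.float64(137.7900273605268), np.float64(159.26503697757374), np.float64(139.4147576193254)]
[[ 552.27 -396.77]
 [ 400.93 -343.95]
 [ 445.72 -213.94]
 [ 595.37 -264.7 ]] [ 498.57 -304.84] [np.float64(71.92412402574442), np.float64(70.76284767875228), np.float64(70.99191480253589), np.float64(71.26170918506688)] [np.float64(138.9210288485121), np.float64(160.29196497389165), np.float64(137.51766057854795), np.float64(158.0322738172347)]
```

Call:
{"op": "drive_tool", "data": {
  "deltas": [
    [-0.1,0.05,-2.5,0,0,-0.013],
    [-0.1,0.05,-5,0,0,-0.013],
    [-0.1,0.05,-7.5,0,0,-0.013],
    [-0.1,0.05,-10,0,0,-0.013],
    [-0.1,0.05,-12,0,0,-0.013],
    [-0.1,0.05,-13.5,0,0,-0.013],
    [-0.1,0.05,-14.5,0,0,-0.013],
    [-0.1,0.05,-14.5,0,0,-0.013]
  ],
  "claw": 0.8
}}

```text
time_s: 17.85
tcp_pos: [0.5319, 0.0665, 0.0276]
eef_rot: [-89.8, 0.1, 98.4]
contact_force: [0.1, -1.0, -0.4]
gripper_width: 0.0701
```

Call:
{"op": "drive_tool", "data": {
  "deltas": [
    [0,0,-0.4,0,0,0],
    [0,0,-0.8,0,0,0],
    [0,0,-1.2,0,0,0],
    [0,0,-1.55,0,0,0],
    [0,0,-1.55,0,0,0],
    [0,0,-1.55,0,0,0],
    [0,0,-1.55,0,0,0],
    [0,0,-1.55,0,0,0]
  ]
}}

```text
time_s: 18.52
tcp_pos: [0.5333, 0.0671, 0.0143]
eef_rot: [-90.0, -0.0, 98.4]
contact_force: [0.7, 0.5, 0.4]
gripper_width: 0.0701
```

```bash
python3 - <<'E'
from h import *
st=r.get_state();print(st['tcp_pos']*1000,st['eef_rot'],st['contact_force'])
im=imaging.capture('scene'); cv2.imwrite('pics/s7.png',cv2.resize(im[190:290,290:420,::-1],None,fx=6,fy=6))
E
```

```text
[533.25054277  67.0940146   14.33802486] [-9.00250856e+01 -5.37664392e-03  9.83709930e+01] [0.73173061 0.47513118 0.39959574]
```

View pics/s7.png

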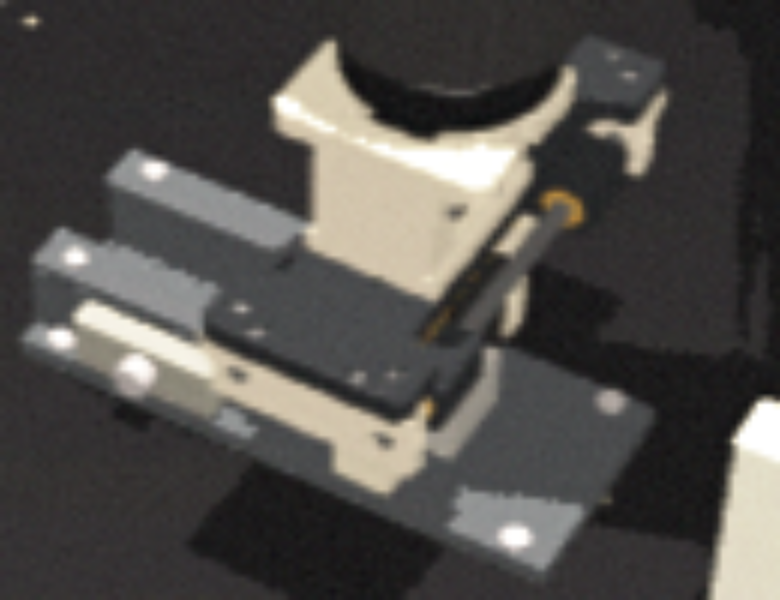

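Call:
{"op": "drive_tool", "data": {
  "deltas": [
    [0,0,0,0,0,0],
    [0,0,0,0,0,0],
    [0,0,0,0,0,0],
    [0,0,0,0,0,0],
    [0,0,0,0,0,0],
    [0,0,0,0,0,0],
    [0,0,0,0,0,0],
    [0,0,0,0,0,0]
  ],
  "claw": 0,
  "squeeze": 40
}}

```text
time_s: 19.23
tcp_pos: [0.5332, 0.0671, 0.0141]
eef_rot: [-90.0, -0.0, 98.4]
contact_force: [-0.6, -0.2, -0.9]
gripper_width: 0.0358
```

Call:
{"op": "drive_tool", "data": {
  "deltas": [
    [0,0,0,0,0,0],
    [0,0,0,0,0,0],
    [0,0,0,0,0,0],
    [0,0,0,0,0,0],
    [0,0,0.2,0,0,0],
    [0,0,0.5,0,0,0],
    [0,0,1,0,0,0],
    [0,0,1.5,0,0,0]
  ]
}}

```text
time_s: 19.9
tcp_pos: [0.5327, 0.0669, 0.0293]
eef_rot: [-90.0, 0.0, 98.4]
contact_force: [-0.7, -0.1, -3.2]
gripper_width: 0.0357
```

Call:
{"op": "drive_tool", "data": {
  "deltas": [
    [0,0,1.5,0,0,0],
    [0,0,3,0,0,0],
    [0,0,5,0,0,0],
    [0,0,7,0,0,0],
    [0,0,9,0,0,0],
    [0,0,11,0,0,0],
    [0,-1,12,0,0,0],
    [0,-3,12,0,0,0]
  ]
}}

```text
time_s: 20.57
tcp_pos: [0.5347, 0.0381, 0.1522]
eef_rot: [-90.3, -0.1, 98.5]
contact_force: [-0.4, -0.6, -3.3]
gripper_width: 0.0356
```

Call:
{"op": "drive_tool", "data": {
  "deltas": [
    [-0.2,-3,0,0,0,-0.04],
    [-0.5,-6,0,0,0,-0.08],
    [-0.8,-9,0,0,0,-0.12],
    [-1.1,-12,0,0,0,-0.16],
    [-1.4,-15,0,0,0,-0.2],
    [-1.7,-18,0,0,0,-0.24],
    [-2,-21,0,0,0,-0.28],
    [-2.3,-24,0,0,0,-0.32]
  ]
}}

```text
time_s: 21.23
tcp_pos: [0.509, -0.2047, 0.149]
eef_rot: [-90.0, -0.0, 79.9]
contact_force: [1.1, -0.5, -3.5]
gripper_width: 0.0355
```

Call:
{"op": "drive_tool", "data": {
  "deltas": [
    [-0.3,-2.5,0,0,0,-0.04],
    [-0.6,-5,0,0,0,-0.08],
    [-0.8,-7.5,0,0,0,-0.12],
    [-1,-9.3,0,0,0,-0.14],
    [-1,-10.1,0,0,0,-0.14],
    [-1,-10.1,0,0,0,-0.14],
    [-1,-10.1,0,0,0,-0.14],
    [-1,-10.1,0,0,0,-0.14]
  ]
}}

```text
time_s: 21.9
tcp_pos: [0.4998, -0.3034, 0.1489]
eef_rot: [-90.0, -0.0, 72.0]
contact_force: [0.6, -0.1, -2.0]
gripper_width: 0.0357
```

```bash
python3 - <<'E'
from h import *
st=r.get_state();print(st['tcp_pos']*1000,st['eef_rot'],st['contact_force'])
im=imaging.capture('scene'); cv2.imwrite('pics/s8.png',im[:,:,::-1])
im=imaging.capture('wrist'); cv2.imwrite('pics/w8.png',im[:,:,::-1])
E
```

```text
[ 499.81438136 -303.4334655   148.89887705] [-8.99726194e+01 -1.47891294e-02  7.20319184e+01] [ 0.61530267 -0.09275736 -1.99797917]
```

View pics/s8.png

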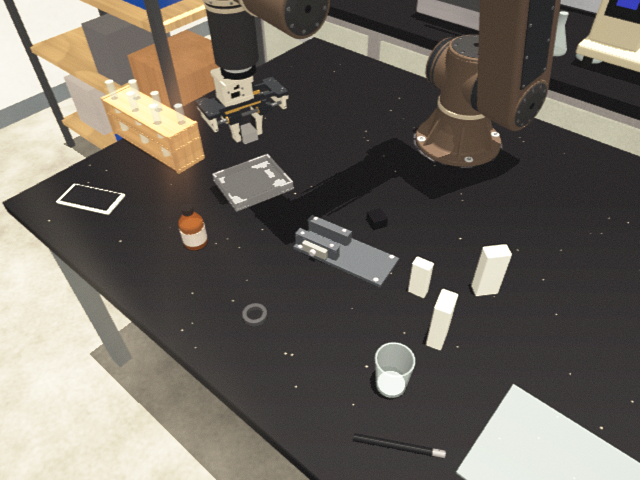

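View pics/w8.png

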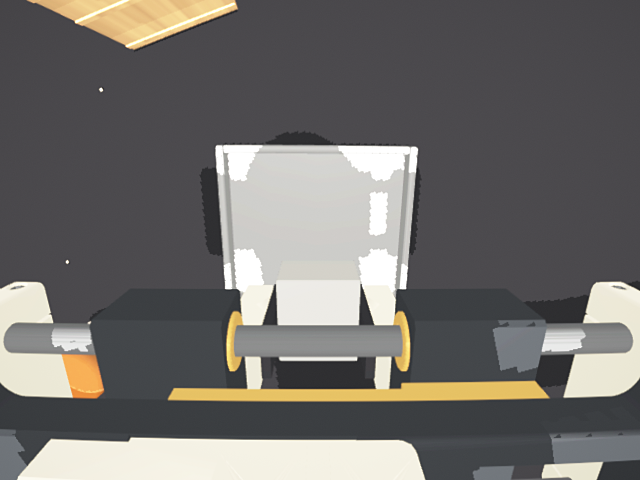

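Call:
{"op": "drive_tool", "data": {
  "deltas": [
    [0,0,-2,0,0,0],
    [0,0,-4.5,0,0,0],
    [0,0,-7,0,0,0],
    [0,0,-9,0,0,0],
    [0,0,-10.5,0,0,0],
    [0,0,-11.5,0,0,0],
    [0,0,-12.3,0,0,0],
    [0,0,-12.8,0,0,0]
  ]
}}

```text
time_s: 22.67
tcp_pos: [0.5003, -0.3036, 0.0206]
eef_rot: [-90.0, 0.0, 72.1]
contact_force: [0.2, -0.2, -3.8]
gripper_width: 0.0359
```

Call:
{"op": "drive_tool", "data": {
  "deltas": [
    [0,0,-0.1,0,0,0],
    [0,0,-0.25,0,0,0],
    [0,0,-0.4,0,0,0],
    [0,0,-0.55,0,0,0],
    [0,0,-0.7,0,0,0],
    [0,0,-0.8,0,0,0],
    [0,0,-0.9,0,0,0],
    [0,0,-0.95,0,0,0]
  ]
}}

```text
time_s: 23.33
tcp_pos: [0.5001, -0.304, 0.0115]
eef_rot: [-90.0, -0.0, 72.0]
contact_force: [-0.0, -0.0, -3.3]
gripper_width: 0.0361
```

Call:
{"op": "drive_tool", "data": {
  "deltas": [
    [0,0,-0.05,0,0,0],
    [0,0,-0.07,0,0,0],
    [0,0,-0.09,0,0,0],
    [0,0,-0.1,0,0,0],
    [0,0,-0.1,0,0,0],
    [0,0,-0.1,0,0,0],
    [0,0,-0.1,0,0,0],
    [0,0,-0.1,0,0,0]
  ]
}}

```text
time_s: 24.0
tcp_pos: [0.5001, -0.304, 0.0106]
eef_rot: [-90.0, -0.0, 72.0]
contact_force: [-0.0, 0.9, -3.7]
gripper_width: 0.0358
```

Not in contact yet; a touch lower.

Call:
{"op": "drive_tool", "data": {
  "deltas": [
    [0,0,-0.02,0,0,0],
    [0,0,-0.04,0,0,0],
    [0,0,-0.05,0,0,0],
    [0,0,-0.05,0,0,0],
    [0,0,-0.05,0,0,0],
    [0,0,-0.05,0,0,0],
    [0,0,-0.05,0,0,0],
    [0,0,-0.05,0,0,0]
  ]
}}

```text
time_s: 24.67
tcp_pos: [0.5001, -0.304, 0.0101]
eef_rot: [-90.0, 0.0, 72.0]
contact_force: [-0.4, 1.0, -1.8]
gripper_width: 0.0357
```

Call:
{"op": "drive_tool", "data": {
  "deltas": [
    [0,0,-0.02,0,0,0],
    [0,0,-0.04,0,0,0],
    [0,0,-0.04,0,0,0],
    [0,0,-0.04,0,0,0],
    [0,0,-0.04,0,0,0],
    [0,0,-0.04,0,0,0],
    [0,0,-0.04,0,0,0],
    [0,0,-0.04,0,0,0]
  ]
}}

```text
time_s: 25.33
tcp_pos: [0.5001, -0.304, 0.0101]
eef_rot: [-90.0, 0.0, 72.0]
contact_force: [-2.4, 1.8, 5.6]
gripper_width: 0.0355
```

Contact with the tray floor. Release and withdraw.

Call:
{"op": "drive_tool", "data": {
  "deltas": [
    [0,0,0.02,0,0,0],
    [0,0,0.04,0,0,0],
    [0,0,0.04,0,0,0],
    [0,0,0.04,0,0,0],
    [0,0,0.04,0,0,0],
    [0,0,0.04,0,0,0],
    [0,0,0.04,0,0,0],
    [0,0,0.04,0,0,0]
  ],
  "claw": 0.65
}}

```text
time_s: 26.0
tcp_pos: [0.5001, -0.304, 0.01]
eef_rot: [-90.0, 0.0, 72.0]
contact_force: [-0.2, 0.6, 0.4]
gripper_width: 0.0568
```

Call:
{"op": "drive_tool", "data": {
  "deltas": [
    [0,0,0.5,0,0,0],
    [0,0,1.5,0,0,0],
    [0,0,3,0,0,0],
    [0,0,5,0,0,0],
    [0,0,8,0,0,0],
    [0,0,11,0,0,0],
    [0,0,14,0,0,0],
    [0,0,17,0,0,0]
  ]
}}

```text
time_s: 26.67
tcp_pos: [0.4999, -0.304, 0.1828]
eef_rot: [-90.1, 0.0, 72.0]
contact_force: [0.6, -0.2, 0.0]
gripper_width: 0.0572
```

Call:
{"op": "drive_tool", "data": {
  "deltas": [
    [0,0,1,0,0,0],
    [0,0,1,0,0,0],
    [0,0,1,0,0,0],
    [0,0,1,0,0,0],
    [0,0,1,0,0,0],
    [0,0,1,0,0,0],
    [0,0,1,0,0,0],
    [0,0,1,0,0,0]
  ]
}}

```text
time_s: 27.33
tcp_pos: [0.4999, -0.3039, 0.1893]
eef_rot: [-89.9, 0.0, 72.0]
contact_force: [0.1, -0.6, -0.8]
gripper_width: 0.0573
```

```bash
python3 - <<'E'
from h import *
st=r.get_state();print(st['tcp_pos']*1000,st['contact_force'])
a=imaging.capture('scene'); b=imaging.capture('side')
cv2.imwrite('pics/s9.png',a[:,:,::-1]); cv2.imwrite('pics/d9.png',b[:,:,::-1])
for n in('scene','side'):
  for k in ['bottle','beaker','test_ring']:
    d=imaging.landmark_of(n,k)
    if d: print(n,k,onz(n,d[0]['position'],0)[:2],d[0]['score'])
E
```

```text
[ 499.87022124 -303.87456862  189.34119294] [ 0.13570387 -0.57121662 -0.7898259 ]
scene beaker [0.73071332 0.29935199] 0.91
scene test_ring [ 0.79387329 -0.00482514] 0.72
side bottle [ 0.72482565 -0.25160218] 0.6
side beaker [0.73765091 0.29113364] 0.79
side test_ring [ 0.78260305 -0.01174832] 0.68
```

View pics/s9.png

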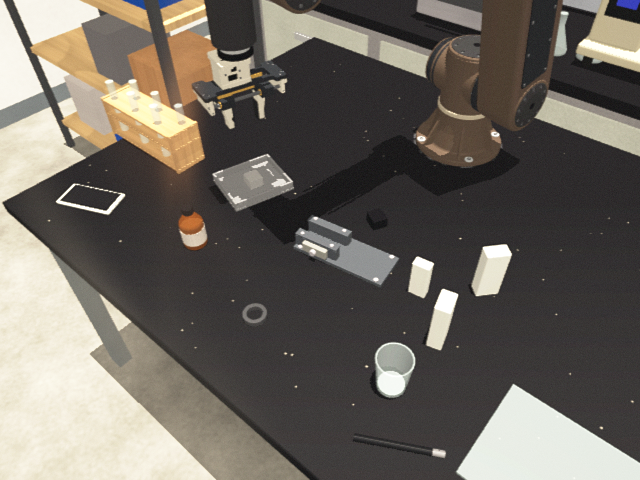

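View pics/d9.png

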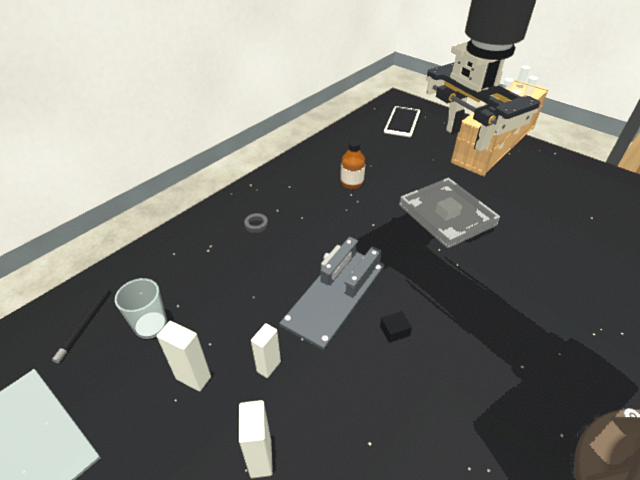

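The test block lies flat in the middle of the tray (scene 253,180; side 449,208). The knocking block stands upright at scene (420,277), and the bottle, beaker and ring are at the same pixels as before.

```bash
python3 -c "
from plant import r
print(r.close_job(), r.get_state()['time_s'])"
```

```text
the job is handed in; nothing more can be done
the job is handed in; nothing more can be done
```

The job is done and handed in at about 27.5 s, against the 72 s limit.

- **Knocking out:** I gripped the smallest white block well above its foot and lowered it through the slot behind the test block. I then pushed the test block slowly along the guide. The highest readings were about 8 N on the shoe and 2.5 N beyond it. It stopped on the landing with its centre at about holder y = +50 mm, clear of the cheeks. The fingers did not touch it until then.
- **Knocking block:** I stood it upright at about (0.526, 0.211). That is clear of the holder, the tray and the larger look-alikes.
- **Test block:** I gripped it across its 36 mm width, carried it over and lowered it until the force showed it resting on the tray floor. I released it at about (0.500, -0.304).

**Last checks:** the final scene and side pictures show the test block flat near the middle of the tray and the knocking block upright. The beaker, bottle and ring are at the same places in the picture as at the start. The gripper was empty and touching nothing.

**Disagreements:** the network's position estimates for the bottle, beaker and ring shifted by up to about 13 mm between looks, and it did not find the bottle in the last scene picture. I took that as network scatter, because the pictures themselves look unchanged.

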